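# Hang a neon sample on the test hook and tug-check it

## Task

Lift the neon tube sample out of its rack and hang it by its eye on the hook of the test post, tube side facing out, away from the post. Before letting go, tug it gently and steadily straight down with about 10 N (a kilo's pull) for about a second to confirm that the hook holds it, never jerking or forcing it, then let go and leave it hanging still. Leave the other things on the bench alone.

Things in the scene. Friction and masses are not known exactly. Their poses are not given: they have to be found in the camera images.
- sample: (Sizes in mm.) Neon tube sample, 0.21 to 0.39 kg, upright in the rack at the start. Origin: centre of its underside; z up, -x its front (tube side), y its width. Black panel 8 thick (x), 110 wide, 90 high; the bent glass tube on the front reaches 19 out from the mid-plane. On top a metal eye, then a rubber grip block, 190 high overall.
- eye (a point): Peak of the inside roof of the sample's eye, which rests on the hook: mid-plane, 146 above the underside. Axes as the sample's. The eye is 10 thick (x) and open right through along x; inside 30 wide, from z = 90 (panel top) up to an inverted-V roof 146 high in the middle and 136 at the sides; outside 46 wide.
- grip (a point): Middle of where to grip the sample's rubber block from above: mid-plane, 175 above the underside. Axes as the sample's. The block is 14 (x) x 24 (y), from z = 152 to 190; grip across the 24 mm, along y, with about 35 N to tug without slipping.
- rack: Low timber rack, fixed, 90 (x) x 130 (y) x 40 high, with a slot along y at its middle, 11 wide, 30 deep, ends open. The sample stands in it on a 10 high floor; pull it straight up. Origin: centre of its underside; its axes are the sample's at the start.
- post: Fixed test post: timber 45 (x) x 70 (y), 225 high, on a steel foot 150 wide, 10 high. Origin: centre of the timber at bench height; z up. A hook of 8 mm round steel sticks out of its front (-x) at y = 0: straight shank along -x from x = -34 (clamp plate) to -84, then turning up to a round tip reaching x = -98, its top 18 above the shank's centre line.
- seat (a point): Upper side of the shank's middle at nominal height: x = -62, y = 0, z = 204 in the post's frame, axes as the post's. The hook is clamped by hand up to 8 mm higher or lower than this and no reading shows it: find it by feel. It is spring-backed: it gives downward under load, 5 N per mm, 12 mm at most.
- brick: Bystander: fire brick 60 (x) x 110 (y) x 40 high, fixed down. Origin: centre of its underside.
- tape: Bystander: loose black tape roll, outside diameter 90, 25 high. Origin: centre of its underside.
- jar: Bystander: loose glass jar with steel lid, diameter 60, 80 high. Origin: centre of its underside.
Not all that is in view belongs to the job. What is shaped like the sample but blue or purple is not meant.

How it is judged:
By the outcome, as a careful person would: the job done as asked, in the order asked, and still so for the second after the job is handed in, with the robot touching nothing.
It also fails if it takes over 51 s, if anything falls off the work surface, if the arm or the gripper's body presses on something with over 40 N, if the wrist force passes 120 N, or if a joint passes its speed limit or range.

## Robot

A 6-joint arm with a two-finger parallel gripper is mounted at the origin on the work surface. World frame = base frame: x ahead of the robot, y to its left, z up, the work surface at z = 0. Lengths are in m, angles in degrees, forces in N, time in s.
With the tool pointing down it reaches from about 0.35 to 0.875 m from the base axis. Payload 4.2 kg.
Tool frame: the origin (TCP) lies between the finger pads; the fingertips stand 25 mm ahead of it and the grasp point (between the pads) lies 6 mm ahead of it (r.tips_ahead is the distance from the TCP to the fingertips, in m); z points along the fingers, y is the direction in which the jaws open and shut (so a half turn about z gives the same grasp; the last joint's range is limited). The gripper opens to 87 mm and grips with 3 to 60 N. Pads are 19 mm wide; open, the fingers measure 117 mm over their backs; the gripper's body (75 mm by 190 mm) begins 51 mm behind the grasp point.
Start: joints at [-50.73, 22.042, 0.453, 0, -68.411, -14.817], TCP at [0.259, -0.569, 0.248] pointing down, gripper open.
Joint ranges: [-179.83, 179.83], [-69.29, 118.12], [-61.27, 80.66], [-181.25, 117.63], [-171.15, -9.14], [-177.46, 177.46]. Speed limits (degrees/s): [159.86, 159.86, 180, 180, 180, 180].

## Interface

Orientations are given as a 3x3 rotation matrix whose columns are the frame's x, y, z axes.
In Python, from station import r, vision, finish_job gives the robot as it stands.
- The arm moves only by the shell command python3 -m jog 'ROWS'. ROWS is a JSON object of lists of equal length, an entry for each row: "rot": the turn, a rotation vector about the world's x, y, z in degrees, a list of three; "delta_pos": the shift along the world's x, y, z in mm, a list of three; "grip": the opening in per cent of the stroke, from 0 (shut) to 100 (fully open). A call has 1 to 10 rows; each row shifts and turns the commanded pose from where the row before left it; what a row does not reach is not made up. A row lasts 1/12 s, in which the tool goes at most 41.7 mm and 7.16 degrees, less where a joint would pass 70% of its speed; a pose out of reach is approached as far as the arm can. A call with a gripper value outside its range is refused whole. The fingers move at their own pace and stop on an object; the grip force is fixed at half the most. Time passes only in rows, so rows that do not move let the fingers close. It gives the time, the measured TCP pose, the force and the opening at its end, in the units of the state.
- r.sense(): the state, without advancing time (a new reading comes with each control period).
- vision.capture(name): name is "side" or "top" or "wrist"; returns a dict with "frame" (480x640x3 uint8, red, green, blue), "K" (3x3 intrinsics, pixels), "xyz" and "orientation" of the camera in the world. Camera axes: x right, y up, looking along -z (the intrinsics and any distortion apply to the point x, -y, -z); pixel columns grow to the right and rows downward; lengths in m; the calibration is good to about 2 mm. A picture is of the moment at which its call begins. There is no depth.
- finish_job(): hands the job in, once; it reports no verdict.
The state is a dict: "time_s": time; "joints": joint angles; "joint_velocities": joint speeds; "effort": joint torques, N m; "tcp_pos": TCP position; "ee_rot": TCP orientation; "wrist_force": force on the tool from outside, world axes, zero at the start; "moment": the same for the moment, N m; "gripper_width": opening from 0.0 (shut) to 1.0 (fully open).
Only numpy, scipy, OpenCV 4.12 (cv2) and the standard library are available. Lean on these libraries where they do the work, as an engineer would, in place of code of your own. Each camera call takes 0.05 s, during which the arm holds its last target. There are 200 camera calls.

## Working session

There is one attempt and no reset: what is moved stays moved. The work goes in short steps, Python scripts to look and compute and a shell command to move; the robot and the scene stay as the last step left them, time stands still between calls to the robot, and variables do not carry over. Pictures are saved under pics/ and viewed, about 8 in all and at most 12, crops included, and the job is handed in when it is done.

```bash
ls; mkdir -p pics; cat > h.py <<'E'
import numpy as np, cv2
from station import r, vision
def cap(n):
    c=vision.capture(n); return c
def ray(c,u,v):
    K=np.array(c["K"]);R=np.array(c["orientation"])
    d=R@np.array([(u-K[0,2])/K[0,0],-(v-K[1,2])/K[1,1],-1.0]); return np.array(c["xyz"]),d/np.linalg.norm(d)
def plane(c,u,v,z):
    o,d=ray(c,u,v); return o+d*(z-o[2])/d[2]
def proj(c,P):
    K=np.array(c["K"]);R=np.array(c["orientation"])
    p=R.T@(np.array(P)-np.array(c["xyz"])); return np.array([K[0,2]-K[0,0]*p[0]/p[2],K[1,2]+K[1,1]*p[1]/p[2]])
def tri(c1,p1,c2,p2):
    o1,d1=ray(c1,*p1);o2,d2=ray(c2,*p2)
    s=np.linalg.lstsq(np.stack([d1,-d2],1),o2-o1,rcond=None)[0]
    a=o1+d1*s[0];b=o2+d2*s[1]; return (a+b)/2,np.linalg.norm(a-b)
def save(c,f,crop=None,k=1):
    im=c["frame"][:,:,::-1]
    if crop: x0,y0,x1,y1=crop; im=im[y0:y1,x0:x1]
    cv2.imwrite("pics/"+f,cv2.resize(im,None,fx=k,fy=k,interpolation=cv2.INTER_CUBIC))
E
python3 - <<'E'
from h import *
import pickle
d={n:cap(n) for n in("side","top")}
pickle.dump(d,open("s0.pkl","wb"))
for n,c in d.items(): save(c,n+"0.png"); print(n,[k for k in c],c["K"],c["xyz"],c["orientation"])
print(r.sense())
E
```

```text
pics
side ['frame', 'K', 'xyz', 'orientation'] [[497.47794841   0.         317.49182064]
 [  0.         497.47794841 235.579344  ]
 [  0.           0.           1.        ]] [0.28578811 0.72393878 0.86211425] [[-0.96588446  0.17766849 -0.18841743]
 [-0.25859168 -0.62217983  0.73893342]
 [ 0.01405566  0.76244749  0.64689742]]
top ['frame', 'K', 'xyz', 'orientation'] [[560.35392754   0.         316.86039006]
 [  0.         560.35392754 239.23921105]
 [  0.           0.           1.        ]] [ 0.37721123 -0.11121192  1.20642803] [[-0.00336863  0.9928841  -0.119037  ]
 [-0.99999315 -0.00316183  0.00192614]
 [ 0.00153605  0.11904267  0.99288795]]
{'time_s': 0.1, 'joints': array([-5.07307829e+01,  2.20880203e+01,  3.87576668e-01, -2.54078815e-02,
       -6.84109784e+01, -1.48165722e+01]), 'joint_velocities': array([ 0.01606592, -0.1389869 ,  0.18925432,  0.05981298, -0.06740775,
        0.00837591]), 'effort': array([ 1.94611028e-03, -3.91690922e+01,  1.87937218e+01,  4.23193082e+00,
        1.34864525e-02, -8.25083021e-05]), 'tcp_pos': array([ 0.25853038, -0.56848808,  0.24655095]), 'ee_rot': array([[-9.10371355e-01, -4.13791209e-01, -9.11666560e-04],
       [-4.13792202e-01,  9.10369647e-01,  1.76650537e-03],
       [ 9.89891699e-05,  1.98541640e-03, -9.99998024e-01]]), 'wrist_force': array([-0.31316845,  0.34556664, -0.18605913]), 'moment': array([-0.03304864,  0.03363296, -0.00916356]), 'gripper_width': 1.0012121602233641}
```

View pics/side0.png

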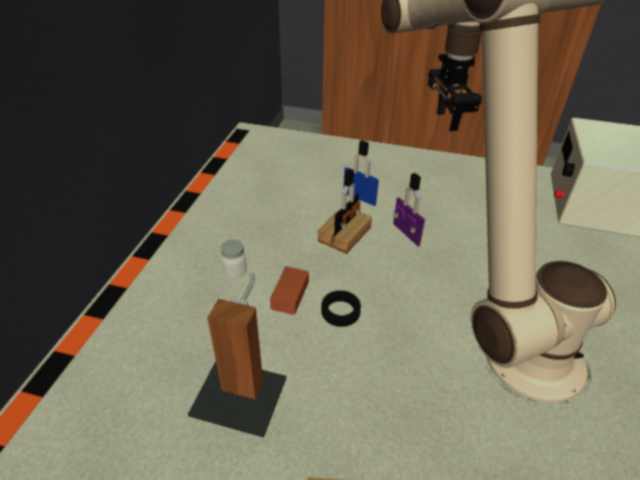

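View pics/top0.png

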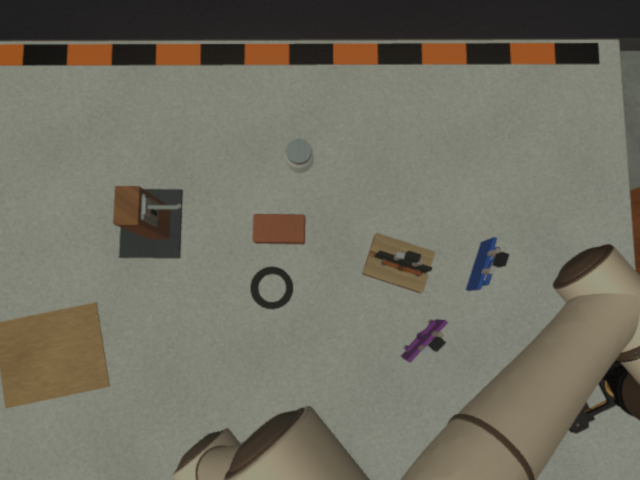

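Candidates: in the rack, black panel with orange tube (top 403,262; side 347,205); the blue one (top 487,265; side 363,180); the purple one (top 425,340; side 410,215). By the description it is the one in the rack. The post is at top (145,215) and side (235,350), with its hook pointing to image right in the top view, i.e. world −y.

```bash
python3 - <<'E'
from h import *
import pickle
d=pickle.load(open("s0.pkl","rb")); t=d["top"]; s=d["side"]
hsv=cv2.cvtColor(t["frame"],cv2.COLOR_RGB2HSV)
def rect(m,roi,z,name,k=9):
    x0,y0,x1,y1=roi; mm=np.zeros_like(m); mm[y0:y1,x0:x1]=m[y0:y1,x0:x1]
    mm=cv2.morphologyEx(mm,cv2.MORPH_CLOSE,np.ones((k,k)))
    cs,_=cv2.findContours(mm,cv2.RETR_EXTERNAL,cv2.CHAIN_APPROX_NONE); c=max(cs,key=cv2.contourArea)
    W=np.array([plane(t,*p,z)[:2] for p in c[:,0]],np.float32)*1000
    R=cv2.minAreaRect(W); print(name,cv2.contourArea(c),R,cv2.minAreaRect(c)); return R
for p in [(375,240),(425,245),(130,190),(150,225),(150,250),(280,230),(160,205),(410,270)]: print(p,hsv[p[1],p[0]])
H,S,V=cv2.split(hsv)
wood=((H>8)&(H<25)&(S>70)&(V>90)).astype(np.uint8)*255
rect(wood,(350,225,445,300),.04,"rack",15)
dark=((V<75)).astype(np.uint8)*255
rect(dark,(110,170,200,280),.01,"foot",15)
rect(((H<25)&(S>70)).astype(np.uint8)*255,(105,175,175,250),.225,"posttop",3)
rect(((H<12)&(S>90)).astype(np.uint8)*255,(245,200,320,255),.04,"brick",3)
print("jar",plane(t,299,150,.08),"tape",plane(t,272,288,.025))
print("hook tip/root",plane(t,180,207,.2),plane(t,150,208,.2))
a=t["frame"][200:320,350:470]; b=s["frame"][150:270,300:420]; c=t["frame"][170:270,100:220]; e=s["frame"][260:420,170:300]
im=np.hstack([cv2.resize(q[:,:,::-1],(400,300 if 0 else 400),interpolation=cv2.INTER_CUBIC) for q in(a,b)])
im2=np.hstack([cv2.resize(q[:,:,::-1],(400,400),interpolation=cv2.INTER_CUBIC) for q in(c,)])
cv2.imwrite("pics/crop1.png",im)
cv2.imwrite("pics/crop2.png",np.hstack([cv2.resize(c[:,:,::-1],(480,400),interpolation=cv2.INTER_CUBIC),cv2.resize(e[:,:,::-1],(320,400),interpolation=cv2.INTER_CUBIC)]))
E
```

```text
(375, 240) [ 20 102 110]
(425, 245) [ 35  24 128]
(130, 190) [ 14 138 105]
(150, 225) [ 12 127  52]
(150, 250) [60 15 52]
(280, 230) [ 11 141 112]
(160, 205) [30 29 88]
(410, 270) [ 12 167  99]
rack 2620.0 ((467.4309997558594, -283.24005126953125), (130.8306121826172, 91.42303466796875), 71.70398712158203) ((398.4034423828125, 262.7294006347656), (63.18218994140625, 43.50621795654297), 18.060474395751953)
foot 3382.0 ((558.42138671875, 246.20269775390625), (133.2867431640625, 150.6909942626953), 89.36211395263672) ((149.99452209472656, 223.14794921875), (61.80947494506836, 69.58191680908203), 2.12109637260437)
posttop 1732.0 ((544.1182861328125, 197.60537719726562), (100.58040618896484, 94.33578491210938), 88.45402526855469) ((141.627685546875, 212.2015380859375), (56.523948669433594, 51.91994094848633), 3.1798300743103027)
brick 1388.5 ((540.318603515625, -33.416542053222656), (107.8917465209961, 60.713199615478516), 87.95783996582031) ((278.69647216796875, 228.40957641601562), (51.32813262939453, 28.630266189575195), 1.8476102352142334)
jar [ 0.69787575 -0.07715984  0.08      ] tape [ 0.41595915 -0.01889233  0.025     ]
hook tip/root [0.55778616 0.13583024 0.2       ] [0.55610888 0.19036938 0.2       ]
```

View pics/crop1.png

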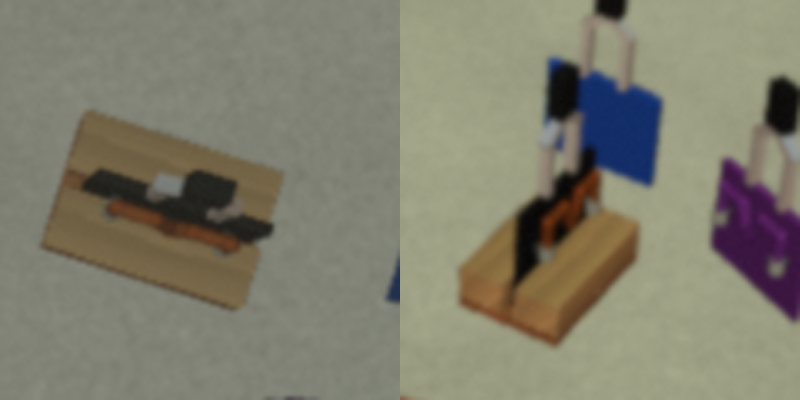

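View pics/crop2.png

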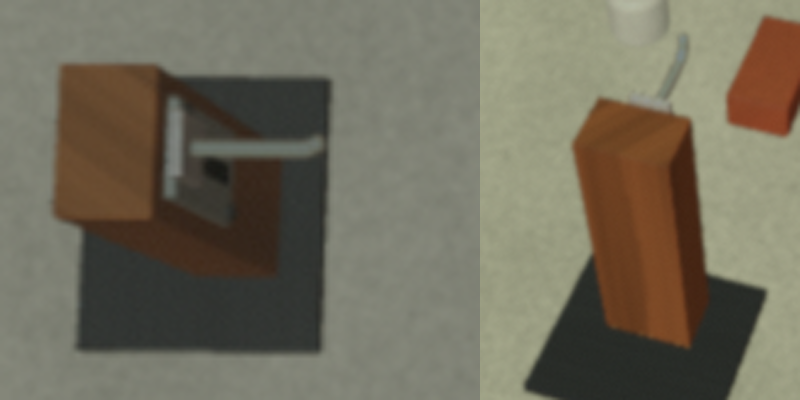

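The crops confirm the choice: the sample is the black panel with an orange tube, its tube side toward the robot (yaw about −18°). The hook points along world −y. I'll move above the sample.

```bash
python3 - <<'E'
from h import *
import pickle
d=pickle.load(open("s0.pkl","rb")); t=d["top"]
P=[plane(t,*p,.225) for p in [(115,186.25),(138.75,186.25),(137.5,224.5),(113.75,224.25)]]
print(np.round(P,4),np.mean(P,0))
F=[plane(t,*p,.01) for p in [(182.5,189.5),(180,258),(119.5,257.5)]]; print(np.round(F,4))
print("shank",plane(t,147.5,207,.2),plane(t,175,207.5,.2))
print("grip block", plane(t,402.5,258,.2), plane(t,403+10,258,.2), "blue",plane(t,500,260,.19),"purple",plane(t,437,344,.19))
E
python3 -m jog '{"rot":[[0,0,0],[0,0,-5],[0,0,-5],[0,0,-5],[0,0,-5],[0,0,-5],[0,0,-5],[0,0,-5],[0,0,-5],[0,0,-2.7]],"delta_pos":[[0,0,20],[10,15,14],[25,34,10],[30,40,0],[30,40,0],[30,40,0],[30,40,0],[25,35,0],[20,27,0],[9,14,0]],"grip":[100,100,100,100,100,100,100,100,100,100]}'
python3 -m jog '{"rot":[[0,0,0],[0,0,0]],"delta_pos":[[0,0,0],[0,0,0]],"grip":[100,100]}'
python3 - <<'E'
from h import *
c=cap("wrist"); save(c,"w1.png"); s=r.sense(); print(s["tcp_pos"],s["ee_rot"])
R=np.array([[.949,.314],[-.314,.949]])  # sample axes cols x,y
for n,p in dict(grip=(0,0,.2),).items(): print(n,proj(c,[.4674,-.2832,.2]))
import pickle; pickle.dump(c,open("w1.pkl","wb"))
E
```

```text
[[0.5912 0.2465 0.225 ]
 [0.5911 0.2042 0.225 ]
 [0.5221 0.204  0.225 ]
 [0.5227 0.246  0.225 ]] [0.55677656 0.22519244 0.225     ]
[[0.6304 0.178  0.01  ]
 [0.4811 0.1796 0.01  ]
 [0.4826 0.3091 0.01  ]]
shank [0.55796917 0.19497802 0.2       ] [0.55689106 0.1449059  0.2       ]
grip block [ 0.46332903 -0.26738145  0.2       ] [ 0.46326778 -0.28630859  0.2       ] blue [ 0.45995971 -0.44631951  0.19      ] purple [ 0.30979462 -0.32728805  0.19      ]
time_s: 0.93
tcp_pos: [0.4477, -0.31, 0.2908]
ee_rot: [[-0.95, 0.314, -0.0], [0.314, 0.95, 0.001], [0.0, 0.001, -1.0]]
wrist_force: [-0.5, -0.5, -0.4]
gripper_width: 0.998
time_s: 1.1
tcp_pos: [0.4462, -0.3122, 0.2908]
ee_rot: [[-0.951, 0.31, -0.001], [0.31, 0.951, 0.0], [0.001, 0.0, -1.0]]
wrist_force: [0.7, -0.4, -0.6]
gripper_width: 0.996
[ 0.44576624 -0.31295703  0.29082542] [[-9.50148163e-01  3.11797586e-01 -8.56325918e-04]
 [ 3.11797514e-01  9.50148547e-01  2.20491521e-04]
 [ 8.82385551e-04 -5.75006785e-05 -9.99999609e-01]]
grip [367.11820991 262.23250345]
```

View pics/w1.png

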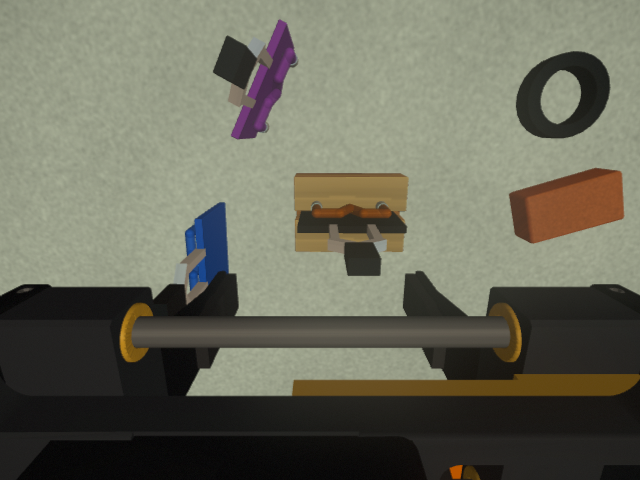

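The wrist view shows the black-and-orange sample in the rack at (350,215), with its grip block around (362,260). Blue is at (205,250) and purple at (265,80), both clear. The arm undershot (joint speed), so I'll pin down the block.

```bash
python3 - <<'E'
from h import *
import pickle
c=pickle.load(open("w1.pkl","rb"))
g=cv2.cvtColor(c["frame"],cv2.COLOR_RGB2GRAY)[235:285,335:392]
m=(g<70).astype(np.uint8)*255
for row in range(5,45,4): 
    xs=np.where(m[row])[0]; print(row+235, xs.min()+335 if len(xs) else None, xs.max()+335 if len(xs) else None, g[row,25:32].mean())
ry=np.array([.314,.949]);rx=np.array([.949,-.314])
for n,p in dict(topL=(345.5,275),topR=(380,275)).items():
    P=plane(c,*p,.2); q=P[:2]-[.4674,-.2832]; print(n,P,"x,y in rack",q@rx,q@ry)
for p in [(294,174),(407,174)]: P=plane(c,*p,.04); q=P[:2]-[.4674,-.2832];print("rack corner",P,q@rx,q@ry)
for p in [(298,233),(406,233)]: P=plane(c,*p,.1); q=P[:2]-[.4674,-.2832];print("panel top back",P,q@rx,q@ry)
for x in (-7,7):
  for y in(-12,12):
    w=np.array([.4674,-.2832])+rx*x/1000+ry*y/1000; print(x,y,proj(c,[*w,.2]))
cv2.imwrite("pics/w1c.png",cv2.resize(c["frame"][165:290,285:415][:,:,::-1],None,fx=5,fy=4.8,interpolation=cv2.INTER_CUBIC))
E
```

```text
240 None None 122.57142857142857
244 345 373 42.57142857142857
248 345 375 43.0
252 345 377 43.57142857142857
256 344 379 43.857142857142854
260 345 379 47.285714285714285
264 346 379 48.42857142857143
268 347 379 48.42857142857143
272 347 379 48.142857142857146
276 None None 152.14285714285714
topL [ 0.47207561 -0.30084835  0.2       ] x,y in rack 0.009978738456313556 -0.015280143904107864
topR [ 0.47986998 -0.27700594  0.2       ] x,y in rack 0.009889077610725959 0.009793732515403525
rack corner [ 0.4054956  -0.32950021  0.04      ] -0.04420900740316829 -0.06337688139798159
rack corner [ 0.44518541 -0.20795507  0.04      ] -0.04470855639658752 0.06443205706269052
panel top back [ 0.45712186 -0.33872443  0.1       ] 0.007680712766997531 -0.05592002202014269
panel top back [ 0.49087955 -0.2354112   0.1       ] 0.007276407773809577 0.05272415078291354
-7 -12 [350.71828985 252.99649481]
-7 12 [384.36682298 253.11240291]
7 -12 [350.14616156 271.20637206]
7 12 [383.24835331 271.31658089]
```

View pics/w1c.png

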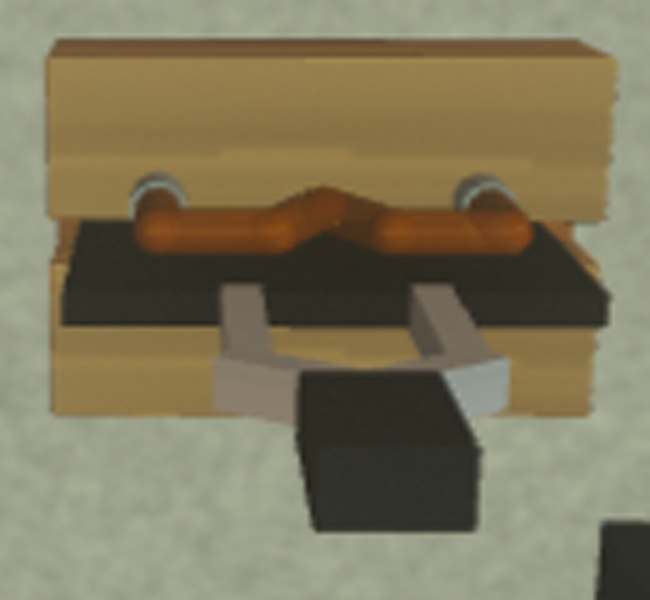

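```bash
python3 -m jog '{"rot":[[0,0,0],[0,0,0],[0,0,0],[0,0,0],[0,0,0],[0,0,0],[0,0,0],[0,0,0],[0,0,0],[0,0,0]],"delta_pos":[[8,9,0],[8,9,0],[8,9,0],[0,0,-15],[0,0,-20],[0,0,-20],[0,0,-20],[0,0,-15],[0,0,-10],[0,0,0]],"grip":[100,100,100,100,100,100,100,100,100,100]}'
python3 -m jog '{"rot":[[0,0,0],[0,0,0]],"delta_pos":[[0,0,0],[0,0,0]],"grip":[100,100]}'
python3 - <<'E'
from h import *
c=cap("wrist"); save(c,"w2.png"); s=r.sense(); print(s["tcp_pos"],s["wrist_force"])
E
```

```text
time_s: 1.98
tcp_pos: [0.4691, -0.2854, 0.1888]
ee_rot: [[-0.95, 0.313, -0.004], [0.313, 0.95, 0.002], [0.005, 0.0, -1.0]]
wrist_force: [0.2, 0.6, 0.5]
gripper_width: 0.998
time_s: 2.15
tcp_pos: [0.4708, -0.2863, 0.1923]
ee_rot: [[-0.95, 0.313, 0.002], [0.313, 0.95, -0.001], [-0.002, -0.0, -1.0]]
wrist_force: [0.2, 0.4, -0.2]
gripper_width: 1.005
[ 0.47081672 -0.28625039  0.19242992] [-0.61458049 -0.03720868  0.81821919]
```

View pics/w2.png

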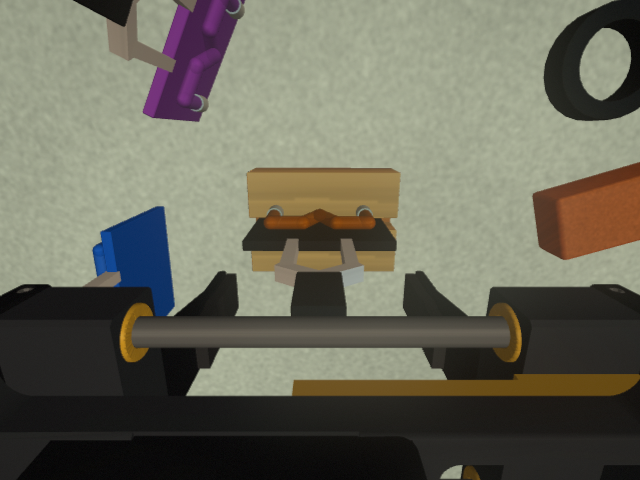

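The block (293–346, centre 320) is centred between the fingers (237 and 404). Closing.

```bash
python3 -m jog '{"rot":[[0,0,0],[0,0,0],[0,0,0],[0,0,0],[0,0,0],[0,0,0],[0,0,0],[0,0,0],[0,0,0],[0,0,0]],"delta_pos":[[0,0,0],[0,0,0],[0,0,0],[0,0,0],[0,0,0],[0,0,0],[0,0,0],[0,0,0],[0,0,0],[0,0,0]],"grip":[0,0,0,0,0,0,0,0,0,0]}'
python3 -m jog '{"rot":[[0,0,0],[0,0,0],[0,0,0]],"delta_pos":[[0,0,0],[0,0,0],[0,0,0]],"grip":[0,0,0]}'
python3 -c "
from h import *
s=r.sense();print(s['tcp_pos'],s['wrist_force'],s['gripper_width'],s['joints'])"
```

```text
time_s: 3.03
tcp_pos: [0.47, -0.286, 0.1911]
ee_rot: [[-0.95, 0.313, -0.0], [0.313, 0.95, 0.0], [0.0, -0.0, -1.0]]
wrist_force: [0.2, 0.6, -0.3]
gripper_width: 0.323
time_s: 3.28
tcp_pos: [0.4699, -0.286, 0.1911]
ee_rot: [[-0.95, 0.313, -0.0], [0.313, 0.95, 0.0], [0.0, -0.0, -1.0]]
wrist_force: [-0.3, -0.6, 0.3]
gripper_width: 0.273
[ 0.46991013 -0.28602634  0.19109002] [-0.33021701 -0.57164106  0.26862917] 0.272797812176402 [-1.44402158e+01  1.75823384e+01 -1.49064087e+01  2.16279030e-03
 -5.75197674e+01 -9.38091618e+01]
```

```bash
python3 -m jog '{"rot":[[0,0,0],[0,0,0],[0,0,0],[0,0,0],[0,0,0],[0,0,0],[0,0,0],[0,0,0],[0,0,0],[0,0,0]],"delta_pos":[[0,0,3],[0,0,6],[0,0,9],[0,0,10],[0,0,12],[0,0,12],[0,0,12],[0,0,10],[0,0,6],[0,0,0]],"grip":[0,0,0,0,0,0,0,0,0,0]}'
python3 -m jog '{"rot":[[0,0,0],[0,0,0]],"delta_pos":[[0,0,0],[0,0,0]],"grip":[0,0]}'
python3 - <<'E'
from h import *
for i in range(3): s=r.sense(); print(s["tcp_pos"],s["wrist_force"],s["gripper_width"])
c=cap("side"); save(c,"s2.png",(280,80,500,245),3)
E
```

```text
time_s: 4.12
tcp_pos: [0.4707, -0.2863, 0.2733]
ee_rot: [[-0.95, 0.313, 0.004], [0.313, 0.95, -0.001], [-0.004, -0.0, -1.0]]
wrist_force: [0.0, 0.9, -2.7]
gripper_width: 0.269
time_s: 4.28
tcp_pos: [0.4695, -0.2858, 0.2704]
ee_rot: [[-0.95, 0.313, -0.001], [0.313, 0.95, 0.001], [0.002, 0.0, -1.0]]
wrist_force: [0.2, 0.5, -3.6]
gripper_width: 0.273
[ 0.46954566 -0.28575677  0.27039012] [ 0.19013632  0.54151076 -3.55768219] 0.2733250820675339
[ 0.46954566 -0.28575677  0.27039012] [ 0.19013632  0.54151076 -3.55768219] 0.2733250820675339
[ 0.46954566 -0.28575677  0.27039012] [ 0.19013632  0.54151076 -3.55768219] 0.2733250820675339
```

View pics/s2.png

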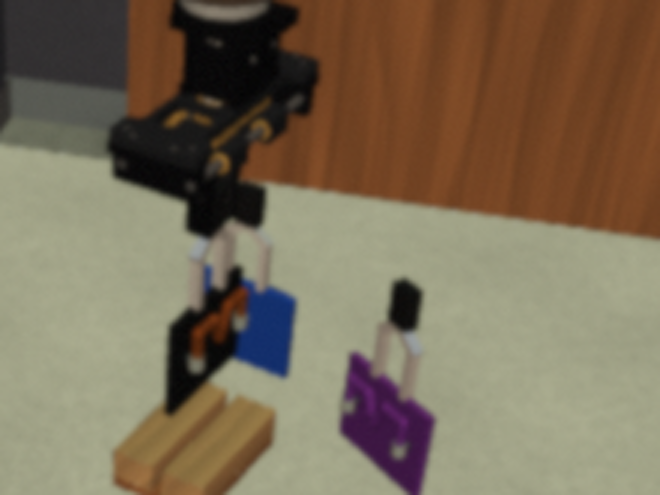

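The sample is lifted clear of the rack, upright, with its tube on the robot side; weight about 3.4 N. Now I'll carry it to in front of the hook: +87 mm x, +381 mm y, +107.5° yaw.

```bash
python3 -m jog '{"rot":[[0,0,2],[0,0,4],[0,0,6],[0,0,6],[0,0,6],[0,0,6],[0,0,6],[0,0,6],[0,0,6],[0,0,6]],"delta_pos":[[2,7,0],[3,14,0],[5,20,0],[5,22,0],[5,22,0],[5,22,0],[5,22,0],[5,22,0],[5,22,0],[5,22,0]],"grip":[0,0,0,0,0,0,0,0,0,0]}'
python3 -m jog '{"rot":[[0,0,6],[0,0,6],[0,0,6],[0,0,6],[0,0,6],[0,0,6],[0,0,6],[0,0,6],[0,0,4],[0,0,1.5]],"delta_pos":[[5,22,0],[5,22,0],[5,22,0],[5,22,0],[5,22,0],[5,22,0],[5,22,0],[4,18,0],[2,10,0],[1,4,0]],"grip":[0,0,0,0,0,0,0,0,0,0]}'
python3 -m jog '{"rot":[[0,0,0],[0,0,0],[0,0,0],[0,0,0]],"delta_pos":[[0,0,0],[0,0,0],[0,0,0],[0,0,0]],"grip":[0,0,0,0]}'
python3 - <<'E'
from h import *
import pickle
s=r.sense(); print(s["tcp_pos"],s["wrist_force"],s["joints"])
d={n:cap(n) for n in("wrist","top","side")}; pickle.dump(d,open("s3.pkl","wb"))
im=np.zeros((600,800,3),np.uint8)
w=cv2.resize(d["wrist"]["frame"],(480,360)); im[:360,:480]=w
t=cv2.resize(d["top"]["frame"][150:310,80:292],(320,240),interpolation=cv2.INTER_CUBIC); im[360:,480:]=t
q=cv2.resize(d["side"]["frame"][200:440,130:450],(480,240) if 0 else (320,240),interpolation=cv2.INTER_CUBIC); im[360:,:320]=q
cv2.imwrite("pics/c3.png",im[:,:,::-1])
E
```

```text
time_s: 5.17
tcp_pos: [0.5148, -0.0894, 0.2707]
ee_rot: [[-0.807, -0.59, -0.001], [-0.59, 0.807, 0.0], [0.001, 0.001, -1.0]]
wrist_force: [0.4, 0.7, -2.4]
gripper_width: 0.273
time_s: 6.0
tcp_pos: [0.5569, 0.097, 0.2704]
ee_rot: [[-0.008, -1.0, -0.001], [-1.0, 0.008, -0.0], [0.0, 0.001, -1.0]]
wrist_force: [0.3, -0.3, -3.1]
gripper_width: 0.275
time_s: 6.33
tcp_pos: [0.5568, 0.0942, 0.2712]
ee_rot: [[-0.014, -1.0, -0.0], [-1.0, 0.014, -0.0], [0.0, 0.0, -1.0]]
wrist_force: [0.2, 0.2, -2.0]
gripper_width: 0.274
[0.55675209 0.09424374 0.27119036] [ 0.19786795  0.17135679 -2.02760191] [ 2.60476189e+01  1.52477625e+01 -6.01539597e+00  1.85831659e-03
 -6.87503099e+01 -2.68779479e+01]
```

View pics/c3.png

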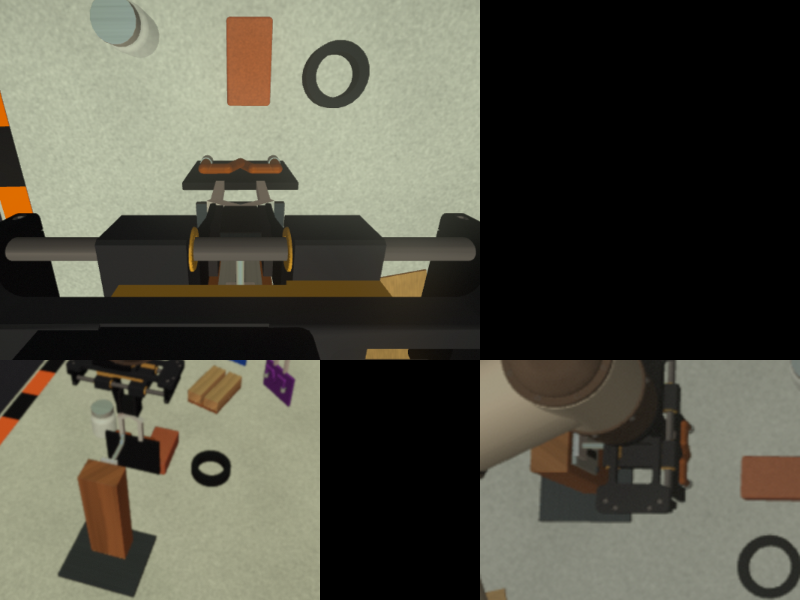

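Aligned: the wrist view shows the hook shank at (240,270), centred on the fingers, and the tube faces away from the post. One numeric check on the shank's lateral position, then insert.

```bash
python3 - <<'E'
from h import *
import pickle
d=pickle.load(open("s3.pkl","rb")); c=d["wrist"]
g=cv2.cvtColor(c["frame"],cv2.COLOR_RGB2GRAY)
for v in (350,358,366,372): print(v,g[v,296:346:2])
for v in (350,370): print(plane(c,320,v,.2),plane(c,322,v,.2))
# side view: seat at nominal height predicted pixel vs hook px
print([proj(d["side"],p) for p in [(.5568,.1632,.204),(.5568,.127,.218)]])
E
```

```text
350 [ 82  83  83  82  81  80  82  82  82  92 139 149 150 151 136  68  80  82
  81  81  82  82  79  80  81]
358 [ 82  82  82  81  81  80  83  82  82  91 137 149 150 151 135  66  79  80
  80  80  81  81  80  79  81]
366 [ 82  83  80  81  80  80  82  80  82  76 136 149 151 151 136  57  78  80
  81  79  80  80  80  78  80]
372 [ 82  82  81  81  81  80  81  80  82  74 137 148 150 151 135  46  77  80
  81  80  80  80  80  78  78]
[0.55900193 0.16412475 0.2       ] [0.55757377 0.16414568 0.2       ]
[0.55925072 0.18107105 0.2       ] [0.55779383 0.18109243 0.2       ]
[array([247.14497794, 294.05391552]), array([253.74619112, 274.74414003])]
```

```bash
python3 -c "
import pickle;c=pickle.load(open('s3.pkl','rb'))['wrist'];print(c['xyz'])"
python3 -m jog '{"rot":[[0,0,0],[0,0,0],[0,0,0],[0,0,0],[0,0,0],[0,0,0],[0,0,0]],"delta_pos":[[1,2,0],[0,4,0],[0,5,0],[0,6,0],[0,6,0],[0,5,0],[0,2,0]],"grip":[0,0,0,0,0,0,0]}'
python3 -m jog '{"rot":[[0,0,0],[0,0,0],[0,0,0]],"delta_pos":[[0,0,0],[0,0,0],[0,0,0]],"grip":[0,0,0]}'
```

```text
[0.55670838 0.01507503 0.40907645]
time_s: 7.07
tcp_pos: [0.558, 0.1261, 0.2711]
ee_rot: [[-0.012, -1.0, -0.0], [-1.0, 0.012, 0.0], [-0.0, 0.0, -1.0]]
wrist_force: [-0.9, -0.6, -1.6]
gripper_width: 0.266
time_s: 7.32
tcp_pos: [0.5579, 0.1249, 0.2711]
ee_rot: [[-0.013, -1.0, -0.0], [-1.0, 0.013, -0.0], [0.0, 0.0, -1.0]]
wrist_force: [-0.1, 0.1, -1.9]
gripper_width: 0.27
```

```bash
python3 -m jog '{"rot":[[0,0,0],[0,0,0],[0,0,0],[0,0,0],[0,0,0],[0,0,0],[0,0,0],[0,0,0]],"delta_pos":[[0,2,0],[0,4,0],[0,6,0],[0,7,0],[0,7,0],[0,6,0],[0,4,0],[0,2,0]],"grip":[0,0,0,0,0,0,0,0]}'
python3 -m jog '{"rot":[[0,0,0],[0,0,0],[0,0,0],[0,0,0]],"delta_pos":[[0,0,0],[0,0,0],[0,0,0],[0,0,0]],"grip":[0,0,0,0]}'
python3 - <<'E'
from h import *
import pickle
s=r.sense(); print(s["tcp_pos"],s["wrist_force"])
d={n:cap(n) for n in("side","wrist")}; pickle.dump(d,open("s4.pkl","wb"))
a=cv2.resize(d["side"]["frame"][220:340,180:320],(420,360),interpolation=cv2.INTER_CUBIC)
b=cv2.resize(d["wrist"]["frame"][180:400,200:440],(380,360),interpolation=cv2.INTER_CUBIC)
cv2.imwrite("pics/c4.png",np.hstack([a,b])[:,:,::-1])
E
```

```text
time_s: 7.98
tcp_pos: [0.558, 0.1639, 0.2711]
ee_rot: [[-0.012, -1.0, -0.0], [-1.0, 0.012, -0.0], [0.0, 0.0, -1.0]]
wrist_force: [-0.4, -0.1, -3.2]
gripper_width: 0.272
time_s: 8.32
tcp_pos: [0.5579, 0.1627, 0.2712]
ee_rot: [[-0.013, -1.0, -0.0], [-1.0, 0.013, -0.0], [0.0, 0.0, -1.0]]
wrist_force: [0.0, -0.5, -2.8]
gripper_width: 0.273
[0.55794777 0.16273738 0.27119682] [ 0.00357138 -0.49923543 -2.83220171]
```

View pics/c4.png

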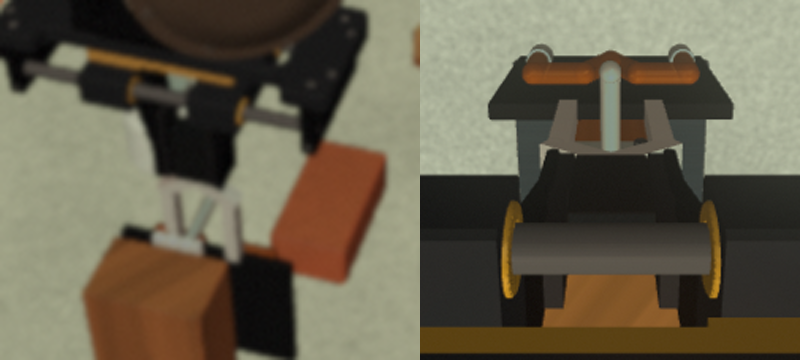

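The shank passes through the eye, midway between its legs (wrist crop 610 between 565 and 655). Contact is expected at TCP z of 0.231–0.247. Lowering fast at first, then by feel.

```bash
python3 -m jog '{"rot":[[0,0,0],[0,0,0],[0,0,0],[0,0,0],[0,0,0],[0,0,0],[0,0,0],[0,0,0],[0,0,0],[0,0,0]],"delta_pos":[[0,0,-2],[0,0,-4],[0,0,-4],[0,0,-4],[0,0,-3],[0,0,-2],[0,0,-1],[0,0,0],[0,0,0],[0,0,0]],"grip":[0,0,0,0,0,0,0,0,0,0]}'
for i in 1; do python3 -m jog '{"rot":[[0,0,0],[0,0,0],[0,0,0]],"delta_pos":[[0,0,-1],[0,0,-1],[0,0,0]],"grip":[0,0,0]}'; done
python3 -m jog '{"rot":[[0,0,0],[0,0,0],[0,0,0]],"delta_pos":[[0,0,-1],[0,0,-1],[0,0,0]],"grip":[0,0,0]}'
```

```text
time_s: 9.25
tcp_pos: [0.5581, 0.1631, 0.2514]
ee_rot: [[-0.013, -1.0, 0.0], [-1.0, 0.013, 0.0], [-0.0, -0.0, -1.0]]
wrist_force: [0.0, 0.1, -2.9]
gripper_width: 0.272
time_s: 9.5
tcp_pos: [0.5578, 0.163, 0.249]
ee_rot: [[-0.013, -1.0, -0.0], [-1.0, 0.013, -0.0], [0.0, 0.0, -1.0]]
wrist_force: [-1.2, -0.1, -2.9]
gripper_width: 0.272
time_s: 9.75
tcp_pos: [0.5578, 0.1629, 0.2469]
ee_rot: [[-0.013, -1.0, -0.0], [-1.0, 0.013, -0.0], [0.0, 0.0, -1.0]]
wrist_force: [0.7, -0.6, -2.6]
gripper_width: 0.276
```

```bash
python3 -m jog '{"rot":[[0,0,0],[0,0,0],[0,0,0]],"delta_pos":[[0,0,-1],[0,0,0],[0,0,0]],"grip":[0,0,0]}' | grep -E "tcp|force"
python3 -m jog '{"rot":[[0,0,0],[0,0,0],[0,0,0]],"delta_pos":[[0,0,-1],[0,0,0],[0,0,0]],"grip":[0,0,0]}' | grep -E "tcp|force"
```

```text
tcp_pos: [0.5581, 0.163, 0.2462]
wrist_force: [0.7, 0.2, -2.8]
tcp_pos: [0.5582, 0.163, 0.2456]
wrist_force: [0.3, -0.4, -0.6]
```

```bash
python3 -m jog '{"rot":[[0,0,0],[0,0,0],[0,0,0]],"delta_pos":[[0,0,-1],[0,0,0],[0,0,0]],"grip":[0,0,0]}' | grep -E "tcp|force"
python3 -m jog '{"rot":[[0,0,0],[0,0,0],[0,0,0]],"delta_pos":[[0,0,-1],[0,0,0],[0,0,0]],"grip":[0,0,0]}' | grep -E "tcp|force"
```

```text
tcp_pos: [0.5582, 0.163, 0.245]
wrist_force: [-0.7, 0.6, 2.4]
tcp_pos: [0.5583, 0.163, 0.2443]
wrist_force: [-1.8, 0.4, 5.3]
```

Contact was at TCP z ≈ 0.246, so the hook is about 7 mm above nominal. A slight −x side force shows the peak is a little +x of the shank; I'll ease it 1 mm over, then finish the tug ramp.

```bash
python3 -m jog '{"rot":[[0,0,0],[0,0,0],[0,0,0],[0,0,0]],"delta_pos":[[-0.5,0,0],[-0.5,0,0],[0,0,0],[0,0,0]],"grip":[0,0,0,0]}' | grep -E "tcp|force"
python3 -m jog '{"rot":[[0,0,0],[0,0,0],[0,0,0]],"delta_pos":[[0,0,-0.4],[0,0,-0.4],[0,0,0]],"grip":[0,0,0]}' | grep -E "tcp|force"
```

```text
tcp_pos: [0.5581, 0.1631, 0.2443]
wrist_force: [0.5, -0.8, 5.8]
tcp_pos: [0.5581, 0.1631, 0.2439]
wrist_force: [0.5, -1.1, 7.3]
```

```bash
python3 -m jog '{"rot":[[0,0,0],[0,0,0],[0,0,0],[0,0,0]],"delta_pos":[[0,0,-0.3],[0,0,-0.3],[0,0,-0.3],[0,0,0]],"grip":[0,0,0,0]}' | grep -E "tcp|force|time|width"
python3 -m jog '{"rot":[[0,0,0],[0,0,0]],"delta_pos":[[0,0,0],[0,0,0]],"grip":[0,0]}' | grep -E "tcp|force|time|width"
```

```text
time_s: 11.67
tcp_pos: [0.5581, 0.1631, 0.2435]
wrist_force: [0.6, -1.8, 9.4]
gripper_width: 0.269
time_s: 11.83
tcp_pos: [0.5581, 0.1631, 0.2435]
wrist_force: [0.4, -1.1, 8.9]
gripper_width: 0.27
```

```bash
python3 -m jog '{"rot":[[0,0,0],[0,0,0],[0,0,0],[0,0,0],[0,0,0],[0,0,0]],"delta_pos":[[0,0,-0.3],[0,0,0],[0,0,0],[0,0,0],[0,0,0],[0,0,0]],"grip":[0,0,0,0,0,0]}' | grep -E "tcp|force|time|width"
python3 -m jog '{"rot":[[0,0,0],[0,0,0],[0,0,0],[0,0,0],[0,0,0],[0,0,0],[0,0,0]],"delta_pos":[[0,0,0],[0,0,0],[0,0,0],[0,0,0],[0,0,0],[0,0,0],[0,0,0]],"grip":[0,0,0,0,0,0,0]}' | grep -E "tcp|force|time|width"
python3 -m jog '{"rot":[[0,0,0],[0,0,0],[0,0,0]],"delta_pos":[[0,0,0],[0,0,0],[0,0,0]],"grip":[0,0,0]}' | grep -E "tcp|force|time|width"
```

```text
time_s: 12.33
tcp_pos: [0.5581, 0.163, 0.2434]
wrist_force: [-0.4, -1.6, 10.1]
gripper_width: 0.268
time_s: 12.92
tcp_pos: [0.5581, 0.1631, 0.2434]
wrist_force: [-0.7, -1.3, 9.5]
gripper_width: 0.27
time_s: 13.17
tcp_pos: [0.5581, 0.163, 0.2434]
wrist_force: [-0.1, -0.5, 9.0]
gripper_width: 0.271
```

The tug held at about 9.5–10 N for over 1.3 s, with no slip. Relaxing to zero load.

```bash
python3 -m jog '{"rot":[[0,0,0],[0,0,0],[0,0,0],[0,0,0],[0,0,0],[0,0,0],[0,0,0],[0,0,0]],"delta_pos":[[0,0,0.5],[0,0,0.5],[0,0,0.5],[0,0,0.5],[0,0,0.5],[0,0,0.5],[0,0,0],[0,0,0]],"grip":[0,0,0,0,0,0,0,0]}' | grep -E "tcp|force|time|width"
python3 -m jog '{"rot":[[0,0,0],[0,0,0],[0,0,0]],"delta_pos":[[0,0,0],[0,0,0],[0,0,0]],"grip":[0,0,0]}' | grep -E "tcp|force|time|width"
```

```text
time_s: 13.83
tcp_pos: [0.5579, 0.1631, 0.2446]
wrist_force: [3.1, -1.6, 3.9]
gripper_width: 0.274
time_s: 14.08
tcp_pos: [0.5578, 0.1631, 0.2446]
wrist_force: [4.4, -1.7, 3.5]
gripper_width: 0.271
```

```bash
python3 -m jog '{"rot":[[0,0,0],[0,0,0],[0,0,0],[0,0,0],[0,0,0]],"delta_pos":[[0.4,0,0],[0.4,0,0.4],[0,0,0.4],[0,0,0],[0,0,0]],"grip":[0,0,0,0,0]}' | grep -E "tcp|force|time|width"
python3 -m jog '{"rot":[[0,0,0],[0,0,0],[0,0,0]],"delta_pos":[[0,0,0],[0,0,0],[0,0,0]],"grip":[0,0,0]}' | grep -E "tcp|force|time|width"
```

```text
time_s: 14.5
tcp_pos: [0.5579, 0.1631, 0.2448]
wrist_force: [4.9, -0.8, 2.8]
gripper_width: 0.274
time_s: 14.75
tcp_pos: [0.5579, 0.1631, 0.2448]
wrist_force: [5.5, -1.4, 2.7]
gripper_width: 0.273
```

```bash
python3 -m jog '{"rot":[[0,0,0],[0,0,0],[0,0,0],[0,0,0],[0,0,0]],"delta_pos":[[0.5,0,0],[0.5,0,0],[0,0,0],[0,0,0],[0,0,0]],"grip":[0,0,0,0,0]}' | grep -E "tcp|force|time|width"
python3 -m jog '{"rot":[[0,0,0],[0,0,0],[0,0,0],[0,0,0]],"delta_pos":[[0,0,0.5],[0,0,0],[0,0,0],[0,0,0]],"grip":[0,0,0,0]}' | grep -E "tcp|force|time|width"
python3 -c "
from h import *
s=r.sense();print(s['moment'],s['joints'])"
```

```text
time_s: 15.17
tcp_pos: [0.5582, 0.163, 0.2447]
wrist_force: [1.8, -0.0, 3.5]
gripper_width: 0.274
time_s: 15.5
tcp_pos: [0.5582, 0.163, 0.245]
wrist_force: [0.4, 0.6, 2.0]
gripper_width: 0.273
[ 0.26789277 -0.14514666 -0.00970294] [ 3.22065636e+01  1.79651527e+01 -6.00955660e+00 -4.11626022e-02
 -6.61041104e+01 -3.29468384e+01]
```

```bash
python3 -m jog '{"rot":[[0,0,0],[0,0,0],[0,0,0],[0,0,0]],"delta_pos":[[0,0,0.5],[0,0,0],[0,0,0],[0,0,0]],"grip":[0,0,0,0]}' | grep -E "tcp|force|time|width"
python3 -m jog '{"rot":[[0,0,0],[0,0,0],[0,0,0],[0,0,0],[0,0,0],[0,0,0],[0,0,0],[0,0,0]],"delta_pos":[[0,0,0],[0,0,0],[0,0,0],[0,0,0],[0,0,0],[0,0,0],[0,0,0],[0,0,0]],"grip":[32,38,45,55,65,75,85,85]}' | grep -E "tcp|force|time|width"
python3 - <<'E'
from h import *
d={n:cap(n) for n in("side","wrist")}
a=cv2.resize(d["side"]["frame"][220:340,180:320],(420,360),interpolation=cv2.INTER_CUBIC)
b=cv2.resize(d["wrist"]["frame"][180:400,200:440],(380,360),interpolation=cv2.INTER_CUBIC)
cv2.imwrite("pics/c5.png",np.hstack([a,b])[:,:,::-1])
E
```

```text
time_s: 15.83
tcp_pos: [0.5583, 0.163, 0.2454]
wrist_force: [0.4, 0.7, -0.3]
gripper_width: 0.277
time_s: 16.5
tcp_pos: [0.5587, 0.163, 0.2459]
wrist_force: [-0.5, 0.2, 0.8]
gripper_width: 0.739
```

View pics/c5.png

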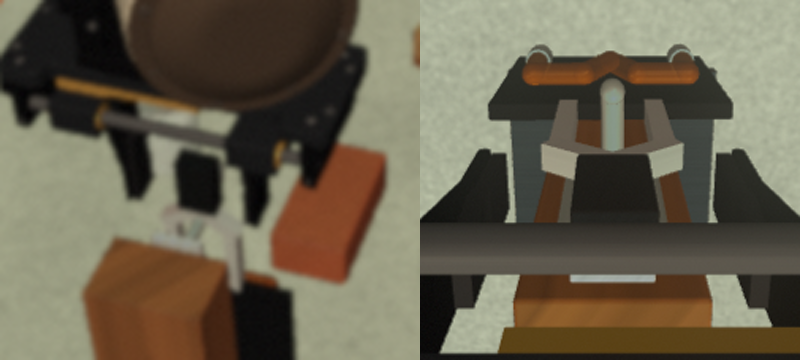

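The sample hangs on the hook with the fingers clear on both sides. Retreating straight up, slowly at first, then letting it settle.

```bash
python3 -m jog '{"rot":[[0,0,0],[0,0,0],[0,0,0],[0,0,0],[0,0,0],[0,0,0],[0,0,0],[0,0,0],[0,0,0],[0,0,0]],"delta_pos":[[0,0,0],[0,0,4],[0,0,8],[0,0,12],[0,0,14],[0,0,14],[0,0,14],[0,0,14],[0,0,10],[0,0,6]],"grip":[90,90,90,90,90,90,90,90,90,90]}' | grep -E "tcp|force|time|width"
python3 -m jog '{"rot":[[0,0,0],[0,0,0],[0,0,0],[0,0,0],[0,0,0],[0,0,0],[0,0,0],[0,0,0],[0,0,0],[0,0,0]],"delta_pos":[[0,-12,0],[0,-18,0],[0,-20,0],[0,-20,0],[0,-20,0],[0,-20,0],[0,-20,0],[0,-20,0],[0,-10,0],[0,0,0]],"grip":[90,90,90,90,90,90,90,90,90,90]}' | grep -E "tcp|force|time|width"
python3 - <<'E'
from h import *
import subprocess
A=cap("side"),cap("top"); 
for i in range(20): cap("wrist")
B=cap("side"),cap("top")
for a,b in zip(A,B):
    D=cv2.absdiff(a["frame"],b["frame"]).max(2); print("max diff side/top near post",D[200:420,150:330].max() if a is A[0] else D[150:280,90:260].max())
p=cv2.resize(B[0]["frame"][210:360,170:330],(400,375),interpolation=cv2.INTER_CUBIC)
q=cv2.resize(B[1]["frame"][150:300,90:250],(400,375),interpolation=cv2.INTER_CUBIC)
cv2.imwrite("pics/c6.png",np.hstack([p,q])[:,:,::-1]); print(r.sense()["time_s"])
E
```

```text
time_s: 17.43
tcp_pos: [0.5592, 0.1631, 0.3442]
wrist_force: [0.2, -0.3, -0.2]
gripper_width: 0.902
time_s: 18.27
tcp_pos: [0.5583, 0.001, 0.3415]
wrist_force: [-0.0, 0.1, -0.5]
gripper_width: 0.898
max diff side/top near post 12
max diff side/top near post 72
19.4667
```

View pics/c6.png

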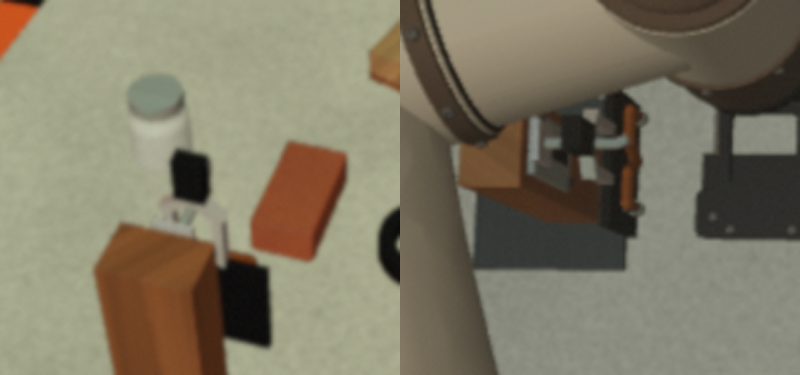

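The sample hangs on the hook with its tube away from the post, and the robot is clear. The side-view change over 1 s is only 12 grey levels. The top view's 72 is probably arm settling, so I'll wait and recheck both before handing in.

```bash
python3 -m jog '{"rot":[[0,0,0],[0,0,0],[0,0,0],[0,0,0],[0,0,0],[0,0,0],[0,0,0],[0,0,0],[0,0,0],[0,0,0]],"delta_pos":[[0,0,0],[0,0,0],[0,0,0],[0,0,0],[0,0,0],[0,0,0],[0,0,0],[0,0,0],[0,0,0],[0,0,0]],"grip":[90,90,90,90,90,90,90,90,90,90]}' | grep time
python3 - <<'E'
from h import *
from station import finish_job
A=cap("side"),cap("top")
for i in range(12): cap("wrist")
B=cap("side"),cap("top")
D=[cv2.absdiff(a["frame"],b["frame"]).max(2) for a,b in zip(A,B)]
print(D[0][200:420,150:330].max(),D[1][185:280,110:200].max()); print(finish_job())
E
```

```text
time_s: 20.3
5 6
the job is handed in; nothing more can be done
None
```

The sample now hangs by its eye on the post's hook, tube side facing away from the post. The job is handed in, with about 21 s of the 51 s used.

- **Lift and hang:** I gripped the rubber block, pulled the sample straight up out of the rack, and threaded the eye over the hook. Lowering by feel met the hook about 7 mm above its nominal height.
- **Tug:** I pulled down steadily at 9–10 N for about 1.3 s, with a small sideways load of up to 2 N. The hook held, and I saw no slip.
- **Letting go:** While easing off, the sideways load rose to about 5.5 N because the eye wedged slightly on the hook. I shifted the tool by about 2 mm to relieve it, so the load was close to zero when I opened the fingers.
- **Last checks:** The pictures show the sample on the hook with the tube out and the robot well clear. A first comparison of two top views showed changes of 72 grey levels, probably the arm still settling. The repeat, limited to the area around the post, showed only 5–6 in both views, so the sample was still.
- **Other things on the bench:** I never went near them, but I did not measure their positions again at the end.

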